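# Seal the staining box and start the shaker timer

### The arm

A 6-joint arm with a two-finger parallel gripper is mounted at the origin on the work surface. World frame = base frame: x ahead of the robot, y to its left, z up, the work surface at z = 0. Lengths are in m, angles in rad, forces in N, time in s.
With the tool pointing down it reaches from about 0.225 to 0.875 m from the base axis. Payload 3.4 kg.
Tool frame: the origin (TCP) lies at the very end of the fingers, on their centre line; the grasp point (between the pads) lies 19 mm behind it; z points along the fingers, y is the direction in which the jaws open and shut (so a half turn about z gives the same grasp; the last joint's range is limited). The gripper opens to 85 mm and grips with 20 to 120 N. Pads are 22 mm wide; open, the fingers measure 114 mm over their backs; the gripper's body (76 mm by 85 mm) begins 54 mm behind the grasp point. The pads swing forward as they close: fully open they stand 13 mm farther back than shut.
Start: joints at [1.088, 0.276, 1.505, -0, 1.361, -0.121], TCP at [0.204, 0.538, 0.2] pointing down, gripper open.
Joint ranges: [-2.89, 2.89], [-0.75, 2.08], [0.22, 2.7], [-1.18, 4.32], [0.11, 2.71], [-2.7, 2.7]. Speed limits (rad/s): [2.57, 2.57, 3.14, 3.14, 3.14, 3.14].

### API

Orientations are given as a unit quaternion [w, x, y, z].
In Python, from rig import manip, viewer, job gives the robot as it stands.
- The arm moves only by the shell command python3 -m crank 'ROWS' [OPENING] [FORCE]. ROWS is JSON, a list of rows, each a list of 6 numbers: the shift along the tool's x, y, z in m, then the turn, a rotation vector about the tool's x, y, z in degrees. In form: [[dx, dy, dz, rx, ry, rz], ...]. A call has 1 to 20 rows; each row is the pose to reach, as a shift and turn from the pose measured when the call began, along the tool's axes at that moment; what a row does not reach only later rows make up. A row lasts 1/8 s, in which the tool goes at most 62.5 mm and 10.7 degrees, less where a joint would pass 70% of its speed; a pose out of reach is approached as far as the arm can. A call with a gripper value outside its range is refused whole. OPENING is the opening, from 0 (shut) to 1 (fully open), set as the call begins (- or left out, the last holds). The fingers move at their own pace and stop on an object; FORCE is the grip in N (left out, the last holds). Time passes only in rows, so rows that repeat a pose let the fingers close. It gives the time, the measured TCP pose, the force and the opening at its end, in the units of the state.
- manip.get_state(): the state, without advancing time (a new reading comes with each control period).
- viewer.get_image(name): name is "scene" or "top" or "wrist"; returns a dict with "frame" (384x512x3 uint8, blue, green, red), "range_z" (384x512 float32, m along the optical axis (not along the pixel's ray), 0 where there is no reading), "intrinsics" (3x3 intrinsics, pixels), "D" ([k1, k2, p1, p2, k3] as OpenCV has them; the pictures are not rectified), "world_from_camera" (4x4, takes a point from camera to world coordinates); the wrist camera has in their place "mount" (4x4, takes a point from camera to tool coordinates, whose origin is the TCP and whose axes are the flange's). Camera axes: x right, y up, looking along -z (the intrinsics and any distortion apply to the point x, -y, -z); pixel columns grow to the right and rows downward; lengths in m; the calibration is good to about 2 mm. A picture is of the moment at which its call begins: read the wrist's pose just before it.
- job.sign_off(): hands the job in, once; it reports no verdict.
The state is a dict: "clock": time; "qpos": joint angles; "qd": joint speeds; "effort": joint torques, N m; "position": TCP position; "ee_rot": TCP orientation; "contact_force": force on the tool from outside, world axes, zero at the start; "moment": the same for the moment, N m; "width": finger opening in m.
Only numpy, scipy, OpenCV 4.12 (cv2) and the standard library are available. Lean on these libraries where they do the work, as an engineer would, in place of code of your own. Each camera call takes 0.05 s, during which the arm holds its last target. There are 200 camera calls.

### The job

Seal the staining box on the shaker by pressing its loose lid down until it sits fully down and level on the rim. Then start the timer: pull its knob up out of the wide gate, turn it clockwise until its tab is over the narrow gate, and push it fully back in so that the tab locks there. Let go, and leave the other things on the bench where they are.

Things in the scene. Friction and masses are not known exactly. Their poses are not given: they have to be found in the camera images.
- box: Frosted box, fixed on the rubber-topped shaker platform (200 x 160 mm, top 56 mm above the bench). Outside 150 (x) x 100 (y) x 50 mm high, walls 3 mm. Origin: centre of its underside; x along the long side, z up. Four sprung nubs on its two long walls (50 mm either side of the middle, 8 mm below the rim) grip the lid's skirt.
- lid: Loose white lid, 160 (x) x 110 (y) x 18 mm: flat plate 4 mm thick, skirt 14 mm going outside the box with 2 mm play. Origin: centre of the skirt's lower edge, z up; flat top 18 mm above it (19 mm in the middle). Starts lying on the nubs, about 9 mm too high; seated, its origin is 36 mm above the box's. Takes 5 to 15 N to press on, stays where left, tilts if pressed off-centre.
- timer: Grey fixed timer unit, 200 (x) x 160 (y) x 70 mm high, flat top. Origin: centre of its underside; x away from the robot at yaw 0. The knob's upright axis is at x = -35 mm, y = 0; round it on the top is a dark steel collar (radius 22 to 36 mm, 9 mm high) cut by one wide and one narrow gate. Slots mark the other half of the top.
- knob_top (a point): Centre of the knob's upper end, on its axis (114 mm above the bench when pushed in). The knob is a black upright grip bar 40 mm long, 14 mm wide, standing 33 mm free above a foot disc of radius 20 mm. x points along the bar to the tab's side, z up; the frame moves with the knob. Tab: aluminium pin 6 mm thick at the knob's foot, reaching 39 mm from the axis, lying in the collar's gates.
- run_gate (a point): Middle of the narrow gate in the collar, 29 mm from the knob's axis and 74.5 mm above the bench: where the tab must end. The gate leaves the tab about 2 mm of play each side; its edges are rounded and guide the tab in when it is up to about 0.15 rad off.
- knob_pull (a joint): How far the knob is pulled up: 0 m pushed fully in, 0.016 m fully out. The tab clears the collar above 0.008 m. Moving it takes about 3 N either way; it stays where it is left.
- knob_turn (a joint): Turn of the knob in rad, growing clockwise seen from above, from 0 to 1.85 at the stops. Pushed in, the collar keeps it in the wide gate (0 to 0.45), where it starts; the narrow gate is at 1.4. Turning it takes little force (0.04 N m) when pulled out.
- stopper: Black rubber stopper, 26 mm across, 22 mm high, standing near the far edge of the timer's top. Origin: centre of its underside. Leave alone.
- beaker: Glass beaker, 64 mm across, 75 mm high. Origin: centre of its underside. Leave alone.
- petri: Clear closed dish, 44 mm across, 15 mm high. Origin: centre of its underside. Leave alone.
- tube_rack: Rack of tubes, 110 x 60 mm, 65 mm high. Origin: centre of its underside. Leave alone.
- wash_bottle: White wash bottle with a bent spout, 60 mm across, 168 mm high. Origin: centre of its underside. Leave alone.
- reagent: Amber glass bottle, 60 mm across, 120 mm high. Origin: centre of its underside. Leave alone.
- tip_box: Open green tip box, 120 x 85 x 50 mm. Origin: centre of its underside. Leave alone.
Mind the look-alikes: they are no part of the job. Of the things like the lid, leave any that is blue or green; of the rest the larger one is meant.

How it is judged:
By the outcome, as a careful person would: the job done as asked, in the order asked, and still so for the second after the job is handed in, with the robot touching nothing.
It also fails if it takes over 48 s, if anything falls off the work surface, if the arm or the gripper's body presses on something with over 40 N, if the wrist force passes 120 N, or if a joint passes its speed limit or range.

## Working session

There is one attempt and no reset: what is moved stays moved. The work goes in short steps, Python scripts to look and compute and a shell command to move; the robot and the scene stay as the last step left them, time stands still between calls to the robot, and variables do not carry over. Pictures are saved under pics/ and viewed, about 8 in all and at most 12, crops included, and the job is handed in when it is done.

```bash
ls; mkdir -p pics; cat > h.py <<'E'
import numpy as np, cv2
from rig import manip, viewer, job
from scipy.spatial.transform import Rotation as R
def T():
    s=manip.get_state(); M=np.eye(4); q=s["ee_rot"]
    M[:3,:3]=R.from_quat([q[1],q[2],q[3],q[0]]).as_matrix(); M[:3,3]=s["position"]; return M
def grab(name):
    t=T(); d=viewer.get_image(name)
    d["W"]=t@np.array(d["mount"]) if name=="wrist" else np.array(d["world_from_camera"])
    return d
def world(d):
    h,w=d["range_z"].shape
    u,v=np.meshgrid(np.arange(w),np.arange(h))
    p=cv2.undistortPoints(np.stack([u,v],-1).reshape(-1,1,2).astype(np.float64),np.array(d["intrinsics"]),np.array(d["D"])).reshape(h,w,2)
    z=d["range_z"]; c=np.stack([p[...,0]*z,-p[...,1]*z,-z],-1)
    P=c@d["W"][:3,:3].T+d["W"][:3,3]; P[z==0]=np.nan; return P
E
python3 - <<'E'
from h import *
import pickle
print(manip.get_state())
o={}
for n in("scene","top"):
    d=grab(n); o[n]=d; cv2.imwrite(f"pics/{n}0.png",d["frame"])
pickle.dump(o,open("o.pkl","wb"))
a=np.vstack([o["top"]["frame"]]); 
cv2.imwrite("pics/t0.png",cv2.resize(o["top"]["frame"],(800,600)))
E
```

```text
pics
{'clock': 0.0, 'qpos': array([ 1.08798633e+00,  2.76593551e-01,  1.50613032e+00,  1.27714839e-05,
        1.36069398e+00, -1.20980391e-01]), 'qd': array([-0.00108157,  0.00077343, -0.00141097,  0.00027058, -0.00207597,
       -0.00077278]), 'effort': array([-1.62077620e-03, -4.16777337e+01, -2.45801443e+01, -2.15988684e-04,
        1.09177074e-02,  2.28802001e-06]), 'position': array([0.20326022, 0.53725497, 0.19954171]), 'ee_rot': array([-2.77304754e-04,  1.79930763e-01,  9.83678854e-01, -8.69469183e-04]), 'contact_force': array([ 0.4161762 , -0.30802469, -0.10336408]), 'moment': array([-0.00348053, -0.0219213 ,  0.05077621]), 'width': 0.08557978971730824}
```

View pics/t0.png

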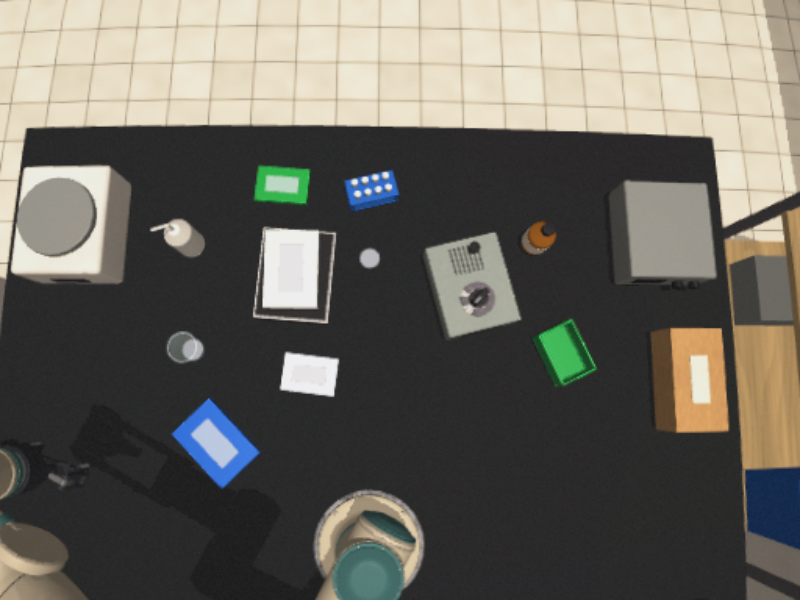

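View pics/scene0.png

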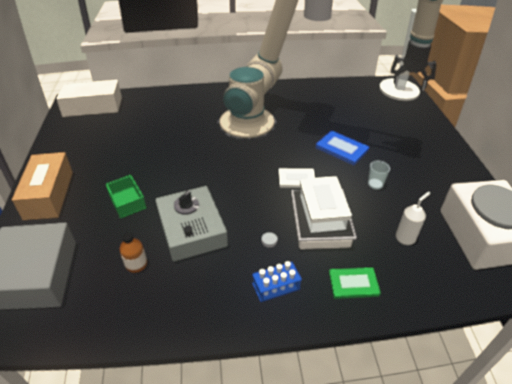

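The lid could be confused with four items in the 800 px top view: the white one on the box (290,268), a small white one (310,373), a blue one (215,442) and a green one (282,185). I choose the white one on the box, because it is the larger white one and lies on the shaker. The timer is at (472,285), with its knob at about (478,297).

```bash
python3 - <<'E'
from h import *
import pickle
o=pickle.load(open("o.pkl","rb"))
d=o["top"];P=world(d)
def rect(mask,zr,nm):
    m=mask&(P[...,2]>zr[0])&(P[...,2]<zr[1])
    n,l,s,c=cv2.connectedComponentsWithStats(m.astype(np.uint8))
    k=1+np.argmax(s[1:,4]); q=P[l==k]
    r=cv2.minAreaRect(q[:,:2].astype(np.float32)); print(nm,s[k],r,"zmed",np.median(q[:,2]), "mean",q.mean(0))
    A=np.c_[q[:,:2]-q[:,:2].mean(0),np.ones(len(q))]; print(" plane",np.linalg.lstsq(A,q[:,2],rcond=None)[0])
def box(x0,y0,x1,y1):
    m=np.zeros(P.shape[:2],bool); m[int(y0*.64):int(y1*.64),int(x0*.64):int(x1*.64)]=1; return m
rect(box(240,215,345,335),(.108,.135),"lid")
rect(box(240,215,345,335),(.045,.065),"shaker")
rect(box(410,220,530,350),(.06,.0745),"timer")
rect(box(445,270,510,325),(.10,.13),"knob")
f=d["frame"]
a=cv2.resize(f[int(215*.64):int(335*.64),int(240*.64):int(345*.64)],(400,457),interpolation=2)
b=cv2.resize(f[int(270*.64):int(325*.64),int(445*.64):int(510*.64)],(400,457),interpolation=2)
cv2.imwrite("pics/crop1.png",np.hstack([a,b]))
E
```

```text
lid [ 168  147   36   50 1747] ((0.5745501518249512, 0.16402961313724518), (0.16136915981769562, 0.11182072013616562), 0.7115164995193481) zmed 0.1187802557611517 mean [0.5730921  0.16306826 0.1187495 ]
 plane [ 0.00078109 -0.00098938  0.1187495 ]
shaker [ 162  145   53   62 1021] ((0.5748134255409241, 0.16407376527786255), (0.16139565408229828, 0.2013387680053711), 85.93348693847656) zmed 0.055048154512557845 mean [0.54981769 0.14871468 0.05503282]
 plane [-0.00196993 -0.00179627  0.05503282]
timer [ 272  149   61   68 2387] ((0.5542562007904053, -0.2168029397726059), (0.20125091075897217, 0.1581176221370697), 14.625200271606445) zmed 0.06944274112983595 mean [ 0.55422183 -0.21432096  0.06930208]
 plane [-9.12827227e-05 -2.10923143e-03  6.93020766e-02]
knob [303 184  10  12  51] ((0.5190171003341675, -0.22605478763580322), (0.012634552083909512, 0.037218689918518066), 49.05722427368164) zmed 0.11332580963196826 mean [ 0.51856649 -0.22541243  0.1128053 ]
 plane [ 0.04411813 -0.04721606  0.1128053 ]
```

View pics/crop1.png

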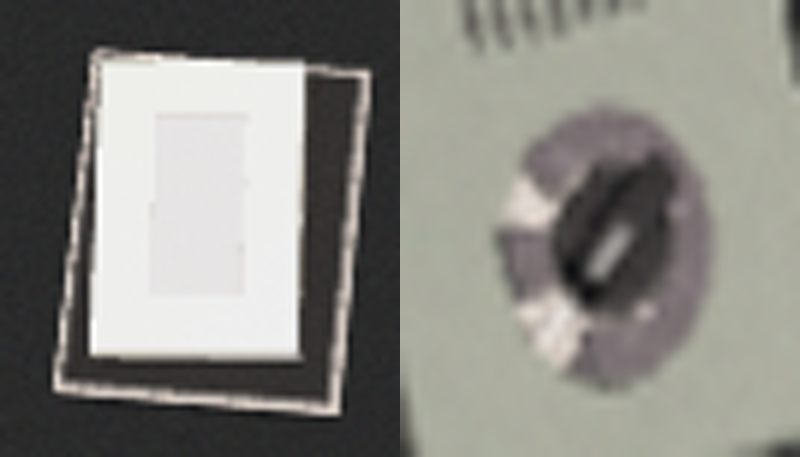

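The close crop confirms the choice: a white lid with the shaker's outline around it. The knob's bar runs from upper right to lower left, and the bright gates are at (525,200) and (550,330). The tab is presumably in the lower-left one.

```bash
cat >> h.py <<'E'
def delta(p,jaw=None):
    """row to reach tcp p, tool down, jaws (tool y) at angle jaw deg"""
    t=T(); d=t[:3,:3].T@(np.array(p)-t[:3,3])
    cur=np.degrees(np.arctan2(t[1,1],t[0,1])); jaw=cur if jaw is None else jaw
    a=(jaw-cur+90)%180-90; a=np.radians(cur+a)
    y=np.array([np.cos(a),np.sin(a),0]); z=np.array([0,0,-1.]); G=np.c_[np.cross(y,z),y,z]
    r=R.from_matrix(t[:3,:3].T@G).as_rotvec(degrees=True)
    print("delta",np.round(d,4),np.round(r,2),"curjaw",round(cur,1),"z",round(t[2,3],4))
E
python3 -c "
from h import *
delta([.5745,.164,.2]);delta([.5745,.164,.135])"
```

```text
delta [-4.793e-01 -2.177e-01 -1.000e-04] [-0.09 -0.01 -0.  ] curjaw 69.3 z 0.1996
delta [-0.4793 -0.2176  0.0649] [-0.09 -0.01 -0.  ] curjaw 69.3 z 0.1996
```

```bash
python3 -m crank '[[-0.24,-0.109,0,0,0,0],[-0.479,-0.218,0,0,0,0],[-0.479,-0.218,0,0,0,0],[-0.479,-0.218,0,0,0,0],[-0.479,-0.218,0,0,0,0],[-0.479,-0.218,0,0,0,0],[-0.479,-0.218,0,0,0,0],[-0.479,-0.218,0,0,0,0],[-0.479,-0.218,0,0,0,0],[-0.479,-0.218,0,0,0,0],[-0.479,-0.218,0.06,0,0,0],[-0.479,-0.218,0.06,0,0,0],[-0.479,-0.218,0.06,0,0,0]]' 0 40
python3 -c "
from h import *
delta([.5745,.164,.120]);print(manip.get_state()['contact_force'])"
```

```text
clock: 1.72
position: [0.5742, 0.1651, 0.1414]
ee_rot: [0.0, 0.179, 0.984, -0.0]
contact_force: [0.7, 0.2, -0.1]
width: -0.0
delta [-0.0007 -0.0009  0.0214] [-0.03  0.05  0.  ] curjaw 69.4 z 0.1414
[ 0.69474826  0.17462629 -0.11386593]
```

```bash
python3 -m crank '[[-0.001,-0.001,0.016,0,0,0],[-0.001,-0.001,0.021,0,0,0],[-0.001,-0.001,0.024,0,0,0],[-0.001,-0.001,0.026,0,0,0],[-0.001,-0.001,0.028,0,0,0]]'
python3 -m crank '[[0,0,0.002,0,0,0],[0,0,0.003,0,0,0],[0,0,0.004,0,0,0],[0,0,0.004,0,0,0]]'
```

```text
clock: 2.35
position: [0.575, 0.1638, 0.1134]
ee_rot: [0.001, 0.179, 0.984, -0.0]
contact_force: [-0.6, 0.9, 0.6]
width: 0.0
clock: 2.85
position: [0.5749, 0.1637, 0.1094]
ee_rot: [0.0, 0.179, 0.984, -0.0]
contact_force: [-0.7, 0.3, -0.3]
width: -0.0
```

There is no force at 0.109, so I check what the lid is doing.

```bash
python3 - <<'E'
from h import *
d=grab("wrist"); P=world(d); cv2.imwrite("pics/w1.png",d["frame"])
for v in range(40,384,60): print(v,[tuple(np.round(P[v,u],3)) for u in range(30,512,90)])
d=grab("top");P=world(d)
for y,x in((150,175),(165,175),(190,175),(150,195),(190,195),(170,197)): print(np.round(P[y,x],4))
E
```

```text
40 [(np.float64(0.409), np.float64(0.036), np.float64(-0.001)), (np.float64(0.434), np.float64(0.103), np.float64(0.0)), (np.float64(0.459), np.float64(0.169), np.float64(0.0)), (np.float64(0.495), np.float64(0.215), np.float64(0.119)), (np.float64(0.509), np.float64(0.3), np.float64(0.001)), (np.float64(0.533), np.float64(0.367), np.float64(0.0))]
100 [(np.float64(0.449), np.float64(0.013), np.float64(0.001)), (np.float64(0.482), np.float64(0.103), np.float64(0.056)), (np.float64(0.505), np.float64(0.167), np.float64(0.118)), (np.float64(0.52), np.float64(0.207), np.float64(0.119)), (np.float64(0.553), np.float64(0.289), np.float64(-0.001)), (np.float64(0.578), np.float64(0.358), np.float64(0.001))]
160 [(np.float64(0.492), np.float64(-0.013), np.float64(0.001)), (np.float64(0.516), np.float64(0.114), np.float64(0.118)), (np.float64(0.532), np.float64(0.156), np.float64(0.119)), (np.float64(0.548), np.float64(0.198), np.float64(0.119)), (np.float64(0.601), np.float64(0.277), np.float64(-0.0)), (np.float64(0.628), np.float64(0.349), np.float64(0.0))]
220 [(np.float64(0.54), np.float6
[... 475 characters left out ...]
t64(0.13), np.float64(0.119)), (np.float64(0.569), np.float64(0.181), np.float64(0.188)), (np.float64(0.676), np.float64(0.237), np.float64(0.052)), (np.float64(0.745), np.float64(0.328), np.float64(0.0))]
340 [(np.float64(0.653), np.float64(-0.11), np.float64(0.001)), (np.float64(0.554), np.float64(0.136), np.float64(0.213)), (np.float64(0.556), np.float64(0.161), np.float64(0.221)), (np.float64(0.563), np.float64(0.179), np.float64(0.221)), (np.float64(0.58), np.float64(0.199), np.float64(0.211)), (np.float64(0.814), np.float64(0.316), np.float64(-0.0))]
[0.5484 0.1366 0.4592]
[0.5392 0.155  0.3528]
[0.514  0.196  0.1152]
[0.6438 0.1358 0.1198]
[0.5147 0.1329 0.1136]
[0.5521 0.1132 0.238 ]
```

View pics/w1.png

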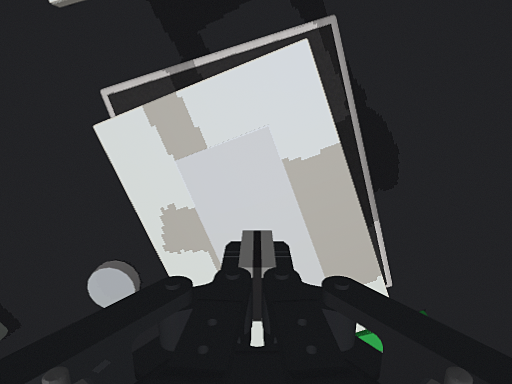

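The lid is intact at 0.119–0.120, and the shut fingers (257,235) hang over its centre without touching it. I carry on down in small steps until there is force.

```bash
python3 - <<'E'
from h import *
d=grab("wrist"); P=world(d); np.set_printoptions(suppress=True)
for v in range(222,275,6): print(v,[tuple(np.round(P[v,u],3).tolist()) for u in (235,250,262)])
E
python3 -m crank '[[0,0,0.002,0,0,0],[0,0,0.003,0,0,0],[0,0,0.003,0,0,0]]'
```

```text
222 [(0.566, 0.156, 0.12), (0.569, 0.163, 0.12), (0.571, 0.169, 0.12)]
228 [(0.569, 0.155, 0.121), (0.572, 0.162, 0.121), (0.575, 0.168, 0.12)]
234 [(0.573, 0.153, 0.12), (0.564, 0.166, 0.149), (0.566, 0.17, 0.149)]
240 [(0.576, 0.152, 0.12), (0.564, 0.166, 0.156), (0.566, 0.17, 0.155)]
246 [(0.565, 0.158, 0.152), (0.564, 0.166, 0.161), (0.565, 0.17, 0.162)]
252 [(0.566, 0.158, 0.157), (0.564, 0.166, 0.166), (0.566, 0.17, 0.166)]
258 [(0.566, 0.159, 0.163), (0.564, 0.166, 0.171), (0.566, 0.17, 0.171)]
264 [(0.566, 0.159, 0.169), (0.564, 0.166, 0.175), (0.566, 0.17, 0.175)]
270 [(0.559, 0.163, 0.186), (0.565, 0.166, 0.178), (0.567, 0.17, 0.178)]
clock: 3.38
position: [0.5749, 0.1637, 0.1063]
ee_rot: [0.0, 0.179, 0.984, -0.0]
contact_force: [0.0, 0.0, -0.3]
width: -0.0001
```

```bash
python3 - <<'E'
from h import *
d=grab("scene"); P=world(d)
c=d["frame"][120:260,260:400]; cv2.imwrite("pics/s2.png",cv2.resize(c,(600,600),interpolation=2))
for v in range(160,216,4): print(v,[tuple(np.round(P[v,u],3).tolist()) for u in (310,318,322,326,334)])
E
```

```text
160 [(0.552, 0.117, 0.233), (0.576, 0.131, 0.252), (0.576, 0.142, 0.251), (0.603, 0.143, 0.272), (0.612, 0.16, 0.278)]
164 [(0.565, 0.114, 0.231), (0.574, 0.133, 0.236), (0.581, 0.142, 0.242), (0.587, 0.15, 0.246), (0.59, 0.17, 0.247)]
168 [(0.569, 0.114, 0.221), (0.318, 0.217, 0.004), (0.584, 0.142, 0.231), (0.589, 0.151, 0.234), (0.596, 0.17, 0.238)]
172 [(0.35, 0.181, 0.016), (0.559, 0.141, 0.196), (0.582, 0.144, 0.216), (0.587, 0.153, 0.219), (0.595, 0.172, 0.224)]
176 [(0.37, 0.177, 0.016), (0.579, 0.136, 0.2), (0.584, 0.145, 0.203), (0.59, 0.154, 0.207), (0.596, 0.174, 0.21)]
180 [(0.507, 0.137, 0.122), (0.507, 0.161, 0.12), (0.58, 0.148, 0.185), (0.585, 0.158, 0.189), (0.585, 0.18, 0.187)]
184 [(0.524, 0.133, 0.122), (0.526, 0.157, 0.122), (0.578, 0.151, 0.169), (0.587, 0.159, 0.176), (0.526, 0.205, 0.117)]
188 [(0.538, 0.131, 0.119), (0.543, 0.153, 0.122), (0.58, 0.152, 0.155), (0.585, 0.161, 0.16), (0.546, 0.2, 0.12)]
192 [(0.556, 0.127, 0.121), (0.558, 0.15, 0.121), (0.558, 0.161, 0.119), (0.585, 0.163, 0.144), (0.564, 0.195, 0.121)]
196 [(0.574, 0.123, 0.123), (0.577, 0.145, 0.124), (0.575, 0.157, 0.12), (0.576, 0.169, 0.12), (0.577, 0.192, 0.118)]
200 [(0.587, 0.12, 0.12), (0.591, 0.142, 0.122), (0.594, 0.153, 0.123), (0.595, 0.164, 0.123), (0.595, 0.187, 0.121)]
204 [(0.603, 0.117, 0.12), (0.607, 0.138, 0.122), (0.608, 0.149, 0.122), (0.611, 0.16, 0.124), (0.613, 0.182, 0.123)]
208 [(0.619, 0.113, 0.121), (0.619, 0.136, 0.119), (nan, nan, nan), (0.624, 0.157, 0.122), (0.624, 0.18, 0.119)]
212 [(0.636, 0.109, 0.124), (0.632, 0.133, 0.117), (0.636, 0.143, 0.12), (0.639, 0.153, 0.121), (0.642, 0.175, 0.122)]
```

View pics/s2.png

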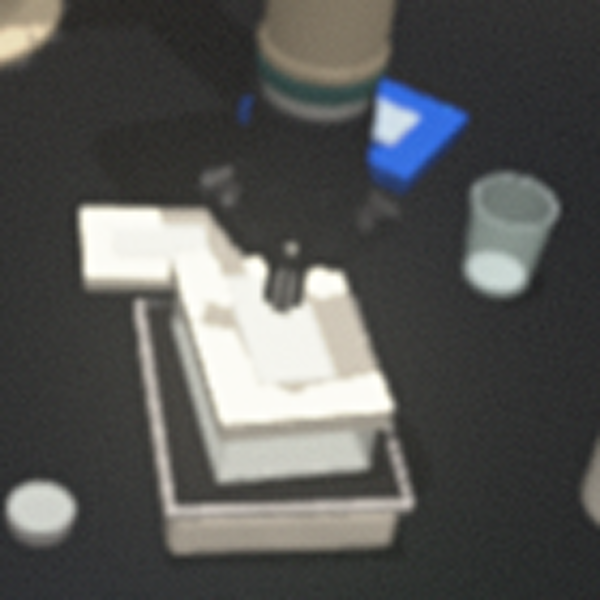

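Both depth cameras put the real fingertip at about 0.14, roughly 30 mm above the reported TCP. I keep descending and let force decide, then measure the true offset at contact.

```bash
python3 -m crank '[[0,0,0.004,0,0,0],[0,0,0.008,0,0,0],[0,0,0.008,0,0,0]]'; python3 -m crank '[[0,0,0.003,0,0,0],[0,0,0.005,0,0,0]]';python3 -m crank '[[0,0,0.002,0,0,0],[0,0,0.003,0,0,0]]'
```

```text
clock: 3.8
position: [0.5746, 0.1636, 0.0978]
ee_rot: [-0.0, 0.179, 0.984, -0.0]
contact_force: [0.5, -0.0, 1.3]
width: 0.0003
clock: 4.05
position: [0.5744, 0.1637, 0.0926]
ee_rot: [-0.0, 0.179, 0.984, -0.001]
contact_force: [-0.1, 0.2, -0.7]
width: -0.0002
clock: 4.3
position: [0.5743, 0.1636, 0.0894]
ee_rot: [-0.0, 0.179, 0.984, -0.001]
contact_force: [-0.5, -0.2, -0.7]
width: -0.0001
```

```bash
python3 -m crank '[[0,0,0.002,0,0,0],[0,0,0.002,0,0,0]]'; python3 - <<'E'
from h import *
d=grab("wrist"); P=world(d); cv2.imwrite("pics/w3.png",d["frame"])
for v in range(216,250,3): print(v,[tuple(np.round(P[v,u],3).tolist()) for u in (200,250,262)])
d=grab("scene"); P=world(d)
for v in range(184,204,2): print(v,[tuple(np.round(P[v,u],3).tolist()) for u in (310,324,326,328,334)])
E
```

```text
clock: 4.55
position: [0.5745, 0.1638, 0.0875]
ee_rot: [-0.0, 0.179, 0.984, -0.0]
contact_force: [0.8, 0.5, 1.0]
width: -0.0
216 [(0.55, 0.146, 0.119), (0.558, 0.167, 0.12), (0.56, 0.172, 0.119)]
219 [(0.552, 0.146, 0.12), (0.56, 0.167, 0.119), (0.561, 0.172, 0.12)]
222 [(0.553, 0.146, 0.121), (0.561, 0.166, 0.12), (nan, nan, nan)]
225 [(0.555, 0.144, 0.119), (0.562, 0.166, 0.119), (0.564, 0.171, 0.119)]
228 [(0.556, 0.144, 0.119), (0.563, 0.165, 0.12), (0.566, 0.17, 0.119)]
231 [(0.557, 0.144, 0.12), (0.563, 0.166, 0.124), (0.565, 0.171, 0.124)]
234 [(0.559, 0.143, 0.119), (0.564, 0.166, 0.127), (0.565, 0.171, 0.129)]
237 [(0.56, 0.142, 0.119), (0.564, 0.166, 0.13), (0.565, 0.17, 0.131)]
240 [(0.561, 0.142, 0.12), (0.564, 0.166, 0.133), (0.565, 0.17, 0.133)]
243 [(0.562, 0.141, 0.121), (0.563, 0.166, 0.137), (0.565, 0.17, 0.136)]
246 [(0.564, 0.141, 0.12), (0.563, 0.166, 0.139), (0.565, 0.17, 0.139)]
249 [(0.565, 0.14, 0.121), (0.563, 0.166, 0.143), (0.565, 0.17, 0.143)]
184 [(0.522, 0.134, 0.121), (0.587, 0.153, 0.176), (0.567, 0.166, 0.157), (0.584, 0.166, 0.173), (0.591, 0.18, 0.
[... 362 characters left out ...]
557, 0.127, 0.122), (0.585, 0.158, 0.145), (0.585, 0.163, 0.144), (0.585, 0.169, 0.144), (0.562, 0.195, 0.12)]
194 [(0.561, 0.126, 0.118), (0.584, 0.159, 0.136), (0.588, 0.163, 0.139), (0.582, 0.171, 0.133), (0.569, 0.194, 0.119)]
196 [(0.569, 0.124, 0.118), (0.585, 0.16, 0.129), (0.586, 0.165, 0.13), (0.584, 0.171, 0.128), (0.579, 0.191, 0.121)]
198 [(0.581, 0.122, 0.121), (0.582, 0.162, 0.119), (0.583, 0.167, 0.119), (0.587, 0.171, 0.122), (0.586, 0.189, 0.12)]
200 [(0.587, 0.12, 0.12), (0.59, 0.16, 0.119), (0.591, 0.165, 0.119), (0.596, 0.169, 0.124), (0.594, 0.187, 0.12)]
202 [(0.596, 0.118, 0.121), (0.6, 0.157, 0.121), (0.602, 0.162, 0.122), (0.602, 0.168, 0.122), (0.603, 0.185, 0.121)]
```

The tip is now about 1–3 mm above the lid, so the TCP offset is about 34 mm. Now I press.

```bash
for i in 1; do python3 -m crank '[[0,0,0.002,0,0,0],[0,0,0.003,0,0,0]]'; python3 -m crank '[[0,0,0.001,0,0,0],[0,0,0.002,0,0,0]]'; python3 -m crank '[[0,0,0.001,0,0,0],[0,0,0.002,0,0,0]]'; done
```

```text
clock: 4.9
position: [0.5748, 0.1642, 0.0848]
ee_rot: [0.0, 0.179, 0.984, 0.0]
contact_force: [0.4, 1.8, 3.7]
width: 0.0001
clock: 5.15
position: [0.5749, 0.1643, 0.083]
ee_rot: [0.0, 0.179, 0.984, 0.0]
contact_force: [0.0, 1.9, 5.1]
width: -0.0002
clock: 5.4
position: [0.5749, 0.164, 0.081]
ee_rot: [0.0, 0.179, 0.984, -0.0]
contact_force: [0.3, 0.1, 2.4]
width: -0.0001
```

```bash
python3 -m crank '[[0,0,0.001,0,0,0],[0,0,0.002,0,0,0]]'; python3 -m crank '[[0,0,0.001,0,0,0],[0,0,0.002,0,0,0]]'; python3 -m crank '[[0,0,0.001,0,0,0],[0,0,0.0015,0,0,0]]'
```

```text
clock: 5.65
position: [0.575, 0.1637, 0.0791]
ee_rot: [0.001, 0.179, 0.984, -0.0]
contact_force: [-1.4, 0.1, 9.5]
width: 0.0001
clock: 5.9
position: [0.5751, 0.1637, 0.0791]
ee_rot: [0.001, 0.179, 0.984, -0.0]
contact_force: [-4.1, 0.0, 18.4]
width: 0.0001
clock: 6.15
position: [0.5751, 0.1637, 0.0791]
ee_rot: [0.001, 0.179, 0.984, -0.0]
contact_force: [-2.9, 0.2, 15.1]
width: 0.0001
```

```bash
cat > lid.py <<'E'
from h import *
def lid(name):
    d=grab(name); P=world(d); f=d["frame"].astype(int)
    m=(P[...,2]>.1)&(P[...,2]<.128)&(abs(P[...,0]-.5745)<.076)&(abs(P[...,1]-.164)<.051)
    m&=~((abs(P[...,0]-.5745)<.045)&(abs(P[...,1]-.164)<.03))
    q=P[m]; A=np.c_[q[:,0]-.5745,q[:,1]-.164,np.ones(len(q))]
    s=np.linalg.lstsq(A,q[:,2],rcond=None)[0]; r=q[:,2]-A@s; k=abs(r)<.004
    s=np.linalg.lstsq(A[k],q[k,2],rcond=None)[0]; print(name,len(q),"slopes,z",np.round(s,4))
    for a in(-1,1):
        for b in(-1,1):
            w=(a*(q[:,0]-.5745)>.03)&(b*(q[:,1]-.164)>.02); print("  corner",a,b,w.sum(),np.round(np.median(q[w,2]),4) if w.sum() else None)
lid("wrist");lid("top")
E
python3 lid.py
```

```text
wrist 31008 slopes,z [ 0.0006 -0.0006  0.1103]
  corner -1 -1 6605 0.1102
  corner -1 1 7700 0.1102
  corner 1 -1 14 0.1111
  corner 1 1 836 0.1102
top 467 slopes,z [-0.0014  0.0017  0.1097]
  corner -1 -1 116 0.1095
  corner -1 1 92 0.1096
  corner 1 -1 123 0.1097
  corner 1 1 0 None
```

The lid is seated and level: top at 0.110, all visible corners within 1 mm, and a hard stop at 18 N. The tip offset is 32 mm (the real tip is above the reported TCP). Now one firmer press, then lift away.

```bash
python3 -m crank '[[0,0,0.002,0,0,0],[0,0,0.003,0,0,0],[0,0,0.003,0,0,0],[0,0,-0.03,0,0,0],[0,0,-0.08,0,0,0],[0,0,-0.08,0,0,0]]'; python3 lid.py; python3 -c "
from h import *
delta([.519,-.226,.17],49)"
```

```text
clock: 7.0
position: [0.5776, 0.164, 0.1627]
ee_rot: [0.005, 0.179, 0.984, 0.001]
contact_force: [0.4, 0.1, 0.1]
width: 0.0
wrist 16856 slopes,z [ 0.0004 -0.0004  0.1103]
  corner -1 -1 2842 0.1102
  corner -1 1 3127 0.1102
  corner 1 -1 328 0.1102
  corner 1 1 2139 0.1103
top 584 slopes,z [0.0009 0.0049 0.1097]
  corner -1 -1 130 0.1101
  corner -1 1 101 0.1095
  corner 1 -1 120 0.1095
  corner 1 1 0 None
delta [-0.0854 -0.3841 -0.011 ] [2.000e-02 1.300e-01 2.035e+01] curjaw 69.4 z 0.1588
```

```bash
python3 -m crank '[[-0.02,-0.06,-0.01,0,0,4],[-0.04,-0.12,-0.011,0,0,8],[-0.05,-0.18,-0.011,0,0,12],[-0.06,-0.24,-0.011,0,0,16],[-0.07,-0.3,-0.011,0,0,20.3],[-0.085,-0.36,-0.011,0,0,20.3],[-0.085,-0.384,-0.011,0,0,20.3],[-0.085,-0.384,-0.011,0,0,20.3],[-0.085,-0.384,-0.011,0,0,20.3]]' 0.45
python3 - <<'E'
from h import *
delta([.519,-.226,.08],49)
import pickle
d=grab("wrist"); P=world(d); pickle.dump(d,open("k.pkl","wb"))
cv2.imwrite("pics/k1.png",cv2.resize(d["frame"],(800,600)))
E
```

```text
clock: 8.22
position: [0.5181, -0.2245, 0.1686]
ee_rot: [-0.0, 0.35, 0.937, 0.001]
contact_force: [-0.1, -0.4, -0.0]
width: 0.0387
delta [-0.0017 -0.0006  0.0886] [ 0.06 -0.05  0.06] curjaw 49.1 z 0.1686
```

View pics/k1.png

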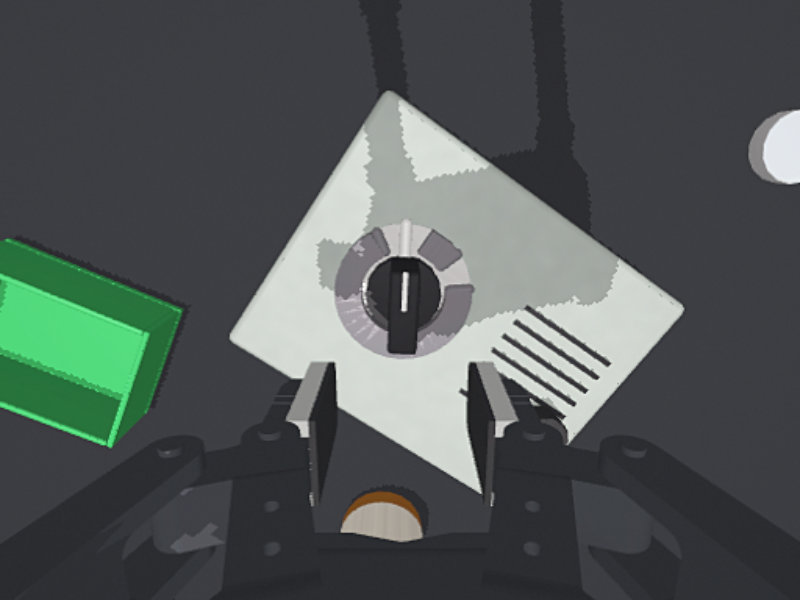

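The wrist view is clear. The bar runs vertically at (404,305), and the tab points up at (405,235) inside the wide gate. The narrow gate is at about (458,272), clockwise of it. The stopper is hidden at (545,410).

```bash
cat > knob.py <<'E'
from h import *
def knob(d,show=True):
    P=world(d); z=P[...,2]
    near=np.hypot(P[...,0]-.519,P[...,1]+.226)<.05
    m=near&(z>.1115)&(z<.135)&(np.hypot(P[...,0]-.519,P[...,1]+.226)<.03); q=P[m]
    print("bar",len(q),cv2.minAreaRect(q[:,:2].astype(np.float32)),np.median(z[m]))
    m=near&(z>.0765)&(z<.0815); q=P[m][:,:2]
    r=np.hypot(*(q-[.519,-.226]).T); q=q[(r>.024)]
    from scipy.spatial import ConvexHull
    c,rad=cv2.minEnclosingCircle(q.astype(np.float32)); print("collar",c,rad)
    return P,c
if __name__=="__main__":
    import pickle
    d=pickle.load(open("k.pkl","rb")); P,c=knob(d); c=np.array([.519,-.226]); 
    a=np.degrees(np.arctan2(P[...,1]-c[1],P[...,0]-c[0])); r=np.hypot(P[...,0]-c[0],P[...,1]-c[1])
    for lo in range(30,190,3):
        m=(a>=lo)&(a<lo+3)&(r>.026)&(r<.034)&(P[...,2]<.09)&(P[...,2]>.06)
        print(lo,m.sum(),np.round(np.median(P[m][:,2]),4),np.round(np.percentile(P[m][:,2],80),4),end=" | ")
E
python3 knob.py
```

```text
bar 1023 ((0.5216301679611206, -0.22595331072807312), (0.013952949084341526, 0.03978073224425316), 46.60063171386719) 0.11410184314473346
collar (0.5210350751876831, -0.2252015620470047) 0.037622272968292236
  return _methods._mean(a, axis=axis, dtype=dtype,
  ret = ret.dtype.type(ret / rcount)
Traceback (most recent call last):
  File "knob.py", line 18, in <module>
    print(lo,m.sum(),np.round(np.median(P[m][:,2]),4),np.round(np.percentile(P[m][:,2],80),4),end=" | ")
                                                               ~~~~~~~~~~~~~^^^^^^^^^^^^^^
IndexError: index -1 is out of bounds for axis 0 with size 0
```

```bash
python3 - <<'E'
from h import *
import pickle
from knob import knob
P=world(pickle.load(open("k.pkl","rb")))
for c in ((.5216,-.226),(.521,-.2252)):
    a=np.degrees(np.arctan2(P[...,1]-c[1],P[...,0]-c[0])); r=np.hypot(P[...,0]-c[0],P[...,1]-c[1])
    k=(r>.026)&(r<.034)&(P[...,2]>.06)&(P[...,2]<.09)
    lo=k&(P[...,2]<.0745)
    for A,B in((40,90),(100,129),(136,170)):
        v=a[lo&(a>A)&(a<B)]; print(c,A,np.round([np.percentile(v,1),np.percentile(v,99),v.mean()],1))
    t=k&(P[...,2]>.0755)&(P[...,2]<.0785)&(a>122)&(a<152); print("tab",a[t].mean(),t.sum())
E
python3 -c "
from h import *
delta([.5213,-.2257,.054],46.6)"
```

```text
(0.5216, -0.226) 40 [55.3 77.1 66.6]
(0.5216, -0.226) 100 [115.6 128.5 122.2]
(0.5216, -0.226) 136 [142.4 157.3 149.6]
tab 136.53737607741758 65
(0.521, -0.2252) 40 [53.5 76.1 64.9]
(0.521, -0.2252) 100 [114.8 128.8 122. ]
(0.521, -0.2252) 136 [142.8 158.3 150.4]
tab 136.95106880663025 64
delta [-0.0031  0.0007  0.115 ] [0.06 0.   2.51] curjaw 49.1 z 0.169
```

```bash
python3 -m crank '[[-0.003,0.001,0.03,0,0,2.5],[-0.003,0.001,0.07,0,0,2.5],[-0.003,0.001,0.09,0,0,2.5],[-0.003,0.001,0.09,0,0,2.5]]'; python3 - <<'E'
from h import *
import pickle
from knob import knob
delta([.5213,-.2257,.057],46.6)
d=grab("wrist"); knob(d); cv2.imwrite("pics/k2.png",d["frame"]); P=world(d)
m=(P[...,2]<.16)&(P[...,2]>.083)&(np.hypot(P[...,0]-.5213,P[...,1]+.2257)<.06)&(np.hypot(P[...,0]-.5213,P[...,1]+.2257)>.022)
print("finger low z",np.sort(P[m][:,2])[[5,50]])
E
```

```text
clock: 8.78
position: [0.5203, -0.2232, 0.0773]
ee_rot: [-0.002, 0.369, 0.93, 0.001]
contact_force: [-0.2, -1.0, 0.7]
width: 0.0386
delta [-0.0025 -0.0011  0.0202] [ 0.01 -0.26  0.12] curjaw 46.7 z 0.0773
bar 4044 ((0.5187691450119019, -0.2208787202835083), (0.04853207245469093, 0.04542331397533417), 82.93167114257812) 0.11470847206764324
collar (0.5215113162994385, -0.22529084980487823) 0.037437278777360916
finger low z [0.1110814  0.11532965]
```

View pics/k2.png

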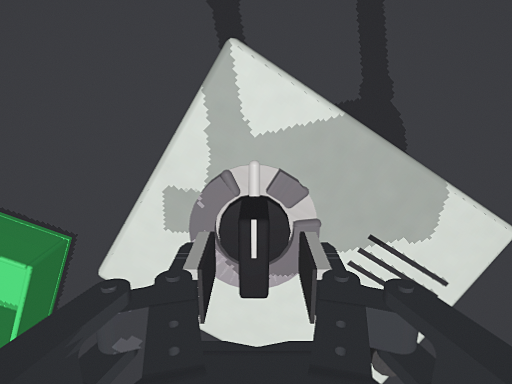

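The fingers, at (200,265) and (315,265), straddle the bar at (254,240), tips at about 0.112 (offset 35 mm). I lower them to a tip height of about 0.087 and grip.

```bash
python3 -m crank '[[-0.002,-0.001,0.014,0,0,0],[-0.002,-0.001,0.022,0,0,0],[-0.002,-0.001,0.022,0,0,0]]'; python3 -m crank '[[0,0,0,0,0,0],[0,0,0,0,0,0],[0,0,0,0,0,0],[0,0,0,0,0,0],[0,0,0,0,0,0]]' 0 40
```

```text
clock: 9.2
position: [0.5217, -0.2259, 0.056]
ee_rot: [-0.001, 0.369, 0.929, 0.001]
contact_force: [-1.7, 0.2, 0.2]
width: 0.0386
clock: 9.82
position: [0.5216, -0.2263, 0.0564]
ee_rot: [-0.001, 0.369, 0.929, 0.0]
contact_force: [-2.2, -2.7, 3.3]
width: 0.0133
```

```bash
python3 -m crank '[[0,0,-0.004,0,0,0],[0,0,-0.008,0,0,0],[0,0,-0.012,0,0,0],[0,0,-0.0135,0,0,0],[0,0,-0.0135,0,0,0]]'; python3 - <<'E'
from h import *
d=grab("wrist"); P=world(d); cv2.imwrite("pics/k3.png",d["frame"])
r=np.hypot(P[...,0]-.5215,P[...,1]+.2257); a=np.degrees(np.arctan2(P[...,1]+.2257,P[...,0]-.5215))
m=(r>.026)&(r<.038)&(a>128)&(a<145); print("tab z",np.percentile(P[m][:,2],[10,50,80,95]))
m=(r<.02)&(P[...,2]<.15);print("top z",np.percentile(P[m][:,2],[5,50,95]))
E
```

```text
clock: 10.45
position: [0.5216, -0.2263, 0.0701]
ee_rot: [-0.001, 0.369, 0.93, 0.0]
contact_force: [-1.6, -0.8, -0.9]
width: 0.0136
tab z [0.07017061 0.08995003 0.09117614 0.09194839]
top z [0.07195764 0.12762349 0.14766067]
```

The tab has risen 13.5 mm and is clear. Now I turn it clockwise by 70.5°.

```bash
python3 -m crank '[[0,0,0,0,0,8],[0,0,0,0,0,16],[0,0,0,0,0,24],[0,0,0,0,0,32],[0,0,0,0,0,40],[0,0,0,0,0,48],[0,0,0,0,0,56],[0,0,0,0,0,64],[0,0,0,0,0,70.5],[0,0,0,0,0,70.5],[0,0,0,0,0,70.5]]'; cat > tab.py <<'E'
from h import *
d=grab("wrist"); P=world(d)
import sys; cv2.imwrite(sys.argv[1],cv2.resize(d["frame"],(800,600)))
r=np.hypot(P[...,0]-.5215,P[...,1]+.2257); a=np.degrees(np.arctan2(P[...,1]+.2257,P[...,0]-.5215))
k=(r>.026)&(r<.038)
m=k&(P[...,2]>.0855)&(P[...,2]<.095)&(a>40)&(a<90); print("tab",m.sum(),a[m].mean() if m.sum() else None)
g=k&(r<.034)&(P[...,2]<.0745)&(a>40)&(a<90); print("gate low",np.percentile(a[g],[1,50,99]) if g.sum() else None)
for lo in range(42,92,3):
    m=k&(a>=lo)&(a<lo+3)
    if m.sum(): print(lo,np.round(np.median(P[m][:,2]),4),end=" | ")
delta([.5216,-.2263,.0564])
E
python3 tab.py pics/k4.png
```

```text
clock: 11.88
position: [0.5219, -0.2263, 0.0701]
ee_rot: [-0.001, 0.837, 0.547, -0.0]
contact_force: [0.6, -1.1, -3.1]
width: 0.0135
tab 295 65.3292458351444
gate low [56.55578572 74.66053296 80.81384622]
42 0.0789 | 45 0.0789 | 48 0.079 | 51 0.0788 | 54 0.0775 | 57 0.0711 | 60 0.0901 | 63 0.0912 | 66 0.0909 | 69 0.0724 | 72 0.071 | 75 0.0713 | 78 0.0713 | 81 0.0781 | 84 0.0791 | 87 0.0791 | 90 0.0787 | delta [-0.0001 -0.0003  0.0137] [-0.08 -0.05 -0.  ] curjaw -23.7 z 0.0701
```

View pics/k4.png

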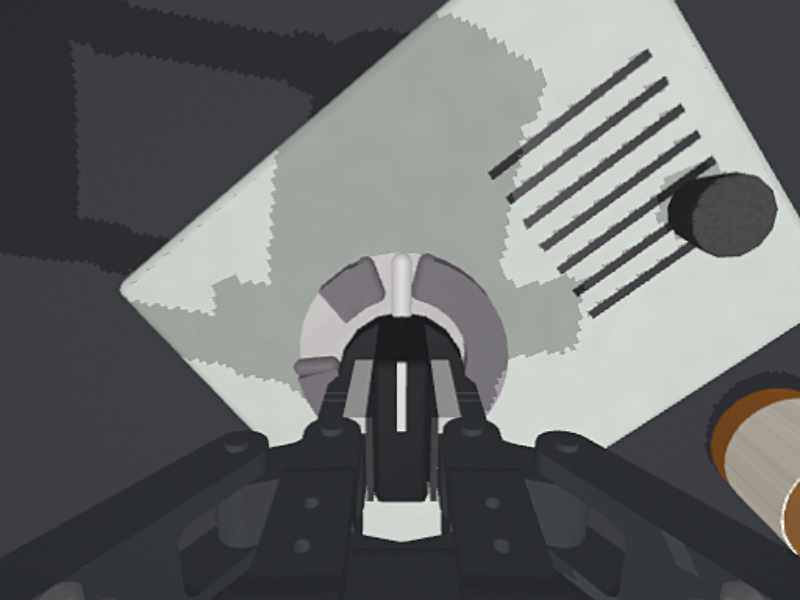

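The tab at (402,285) is over the narrow gate (edges about x=378 and 415), slightly to the clockwise side. I back off 2° and push in.

```bash
python3 -m crank '[[0,0,0,0,0,-2],[0,0,0.003,0,0,-2],[0,0,0.006,0,0,-2],[0,0,0.009,0,0,-2],[0,0,0.012,0,0,-2],[0,0,0.0145,0,0,-2],[0,0,0.0155,0,0,-2]]'; python3 - <<'E'
from h import *
print(manip.get_state()["contact_force"],manip.get_state()["moment"])
E
```

```text
clock: 12.8
position: [0.522, -0.2264, 0.0562]
ee_rot: [-0.001, 0.828, 0.561, 0.0]
contact_force: [-5.5, 0.2, 16.4]
width: 0.0132
[-5.4570428   0.23585215 16.39721302] [0.17205763 0.77609156 0.03163462]
```

It bottomed out at the original height (0.0562 against 0.0564) with a firm 16 N. I release, lift and check.

```bash
python3 -m crank '[[0,0,0,0,0,0],[0,0,0,0,0,0],[0,0,0,0,0,0],[0,0,-0.02,0,0,0],[0,0,-0.06,0,0,0],[0,0,-0.11,0,0,0],[0,0,-0.11,0,0,0],[0,0,-0.11,0,0,0]]' 0.45
python3 - <<'E'
from h import *
from knob import knob
d=grab("wrist"); knob(d); P=world(d); cv2.imwrite("pics/k5.png",cv2.resize(d["frame"],(800,600)))
r=np.hypot(P[...,0]-.5215,P[...,1]+.2257); a=np.degrees(np.arctan2(P[...,1]+.2257,P[...,0]-.5215))
k=(r>.026)&(r<.034)
for lo in range(48,90,2):
    m=k&(a>=lo)&(a<lo+2); print(lo,np.round(np.median(P[m][:,2]),4),end=" | ")
m=(r<.02)&(P[...,2]<.13)&(P[...,2]>.108);print("\ntop z",np.median(P[m][:,2]))
E
python3 lid.py
```

```text
clock: 13.8
position: [0.5216, -0.2261, 0.1655]
ee_rot: [-0.001, 0.828, 0.561, -0.0]
contact_force: [0.4, 0.8, -0.9]
width: 0.0385
bar 1060 ((0.5221792459487915, -0.22592633962631226), (0.0403573215007782, 0.013502505607903004), 67.88123321533203) 0.11411729848481438
collar (0.5230745673179626, -0.22527976334095) 0.03766537457704544
48 0.0793 | 50 0.0791 | 52 0.0793 | 54 0.0785 | 56 0.0726 | 58 0.0715 | 60 0.0713 | 62 0.0768 | 64 0.0774 | 66 0.0776 | 68 0.0772 | 70 0.0775 | 72 0.0756 | 74 0.0713 | 76 0.0716 | 78 0.0719 | 80 0.0784 | 82 0.0794 | 84 0.079 | 86 0.0789 | 88 0.0788 | 
top z 0.11412903880707395
wrist 0 slopes,z [0. 0. 0.]
  corner -1 -1 0 None
  corner -1 1 0 None
  corner 1 -1 0 None
  corner 1 1 0 None
top 971 slopes,z [0.0007 0.001  0.1097]
  corner -1 -1 126 0.1096
  corner -1 1 130 0.1098
  corner 1 -1 125 0.1095
  corner 1 1 123 0.1098
```

View pics/k5.png

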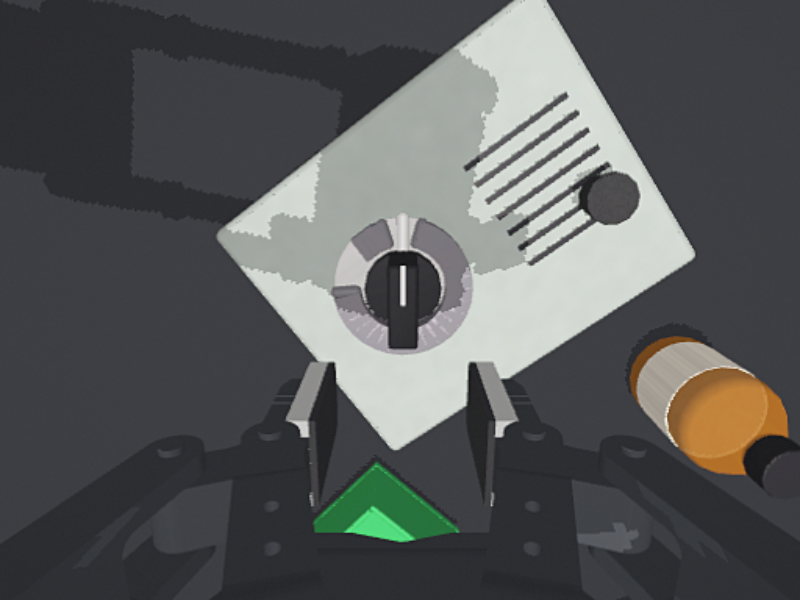

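The tab at (403,235) lies down inside the narrow gate, at the same height as at the start (0.0775). The knob top is back at 0.114, the lid is level at 0.110, the stopper is upright at (610,197), and the gripper is clear of everything.

```bash
python3 -c "
from rig import job
print(job.sign_off())"
```

```text
the job is handed in; nothing more can be done
None
```

The lid is sealed and the timer is started with its tab in the narrow gate; I handed the job in at about 14 s of the 48 s allowed.

- **Lid:** I pressed it at the centre with shut fingers until it stopped hard at 18 N, then gave one firmer press. Its top dropped from 0.119 to 0.110 m. The last overhead check put all four corners within 0.3 mm of each other.
- **Knob:** I gripped the bar, pulled it up 13.5 mm, turned it a net 68.5° clockwise and pushed it in to a firm stop at 16 N. After release, the knob top read 0.114 m and the tab top 0.0775 m, the same as when it was pushed in at the start. The tab is at 67°, and the gate spans about 55–80°.
- **Disagreement:** The real fingertips were 32–35 mm above the TCP height the robot reported. The cameras showed this and the first contact confirmed it, so I worked to the measured height from then on.
- **Other things:** The gripper was well clear of everything at the end. The stopper was upright in the last picture. I did not measure the other objects again, but the arm met no unexpected force while travelling.

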